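Open the nozzle case by its hidden finger notch

TASK

Open the sliding lid of the nozzle case so the spare spray caps can be got at: run a fingertip along the black lip at the lid's front edge until you find the finger notch, press the release bar down inside it, and with it pressed push the lid back, away from the robot, until it is fully open and the bar springs up again and locks it there. Use only the fingertips, do not pick anything up, leave the other things on the bench where they are, and finish with the hand clear.

Things in the scene. Friction and masses are not known exactly. Their poses are not given: they have to be found in the camera images.
- nozzle_case: low dark blue-grey steel case, 180 (x) x 376 (y) mm, 56 mm high, screwed to the bench. Origin: centre of its underside; x points to its rear (the way the lid opens), y along it, z up. A grey sliding lid, top 51 mm up, lies between end guides; a black lip, 344 mm long, runs along its front edge and overhangs the case's front, with nothing under it. Case front wall: 34 mm high
- lip_mid (a point): middle of the lip's flat top, 62 mm above the bench, axes as the case's; moves back with the lid. The lip is 34 mm deep (x -17 to +17 mm from here). It has one finger notch, 34 mm wide in y, open above and to the front, centred anywhere from y -50 to +50 mm of here, other each time and black inside: feel for it, a tip pressed lightly on the lip slides level, then drops in
- lip_wall (a point): top middle of the upright wall that closes the notch at the rear, 17 mm behind lip_mid, 62 mm up; the wall runs all along the lid, 36 to 62 mm up. A fingertip in the notch pushes the lid by it. Closed fingertips centred 20 mm in front of it, one behind the other along x, fit the notch with room to spare
- release_bar (a joint): how far the black release bar is pressed, m: 0 up, 0.007 at its stop. It runs under the lip, reachable only in the notch: flat top 12 mm below the lip's top, from 2 to 30 mm in front of lip_wall. Spring 3 N at the top, 6.5 N at the stop. 5.5 mm down frees the lid; once the lid has slid 3 mm a rail holds the bar down till the lid is fully open, where it springs up and locks
- lid (a joint): how far the lid is slid back, m: 0 shut (start), 0.100 at the rear stop, fully open. About 2 N of friction; it stays where it is left. Locked by the bar it has 2 to 3 mm of play
- spray_gun: spray gun lying on its side to the right of the case, 190 x 163 x 28 mm, bystander
- bottle_red: red paint bottle standing to the right of the case, 55 mm across, 207 mm high, bystander; origin at the centre of its underside
- pot_green: open pot of green paint to the right of the case, 60 mm across, 47 mm high, bystander
- cap_loose: small off-white cap lying in front of the case, 28 mm across, 14 mm high, bystander
- coupler: steel hose coupler standing in front of the case, to the left, 20 mm across, 51 mm high, bystander

How it is judged:
By the outcome, as a careful person would: the job done as asked, in the order asked, and still so for the second after the job is handed in, with the robot touching nothing.
It also fails if it takes over 58 s, if anything falls off the work surface, if the arm or the gripper's body presses on something with over 40 N, if the wrist force passes 120 N, or if a joint passes its speed limit or range.

ROBOT

A 6-joint arm with a two-finger parallel gripper is mounted at the origin on a cart in front of the work surface, level with it; the furniture and walls round the work are solid. World frame = base frame: x ahead of the robot, y to its left, z up, the work surface at z = 0. Lengths are in m, angles in rad, forces in N, time in s.
With the tool pointing down it reaches from about 0.3 to 0.875 m from the base axis. Payload 6.4 kg.
Tool frame: the origin (TCP) lies midway between the tips of the shut fingers; the grasp point (between the pads) lies 19 mm behind it; z points along the fingers, y is the line along which they close (so a half turn about z gives the same grasp; the last joint's range is limited). The gripper opens to 88 mm and grips with 3 to 60 N. Pads are 18 mm wide; open, the fingers measure 123 mm over their backs; the gripper's body (75 mm by 187 mm) begins 45 mm behind the grasp point.
Start: joints at [-1.469, 0.181, 1.607, -0, 1.354, -0.206], TCP at [0.174, -0.548, 0.239] pointing down, gripper open.
Joint ranges: [-2.99, 2.99], [-0.89, 2.07], [0.3, 2.58], [-1.14, 4.28], [0, 2.63], [-3.12, 3.12]. Speed limits (rad/s): [2.57, 2.57, 3.01, 3.14, 3.14, 3.14].

INTERFACE

Orientations are given as a rotation vector (axis times angle).
In Python, from workcell import env gives the robot as it stands.
- The arm moves only by the tool jog_arm, never from a script. Its argument "moves" is text: rows parted by semicolons, each of 4 numbers parted by spaces: the shift along the tool's x, y, z in m, then the turn about the tool's z in degrees. In form: x y z yaw; .... A call has 1 to 10 rows; each row is the pose to reach, as a shift and turn from the pose commanded when the call began, along the tool's axes at that moment; what a row does not reach only later rows make up. A row lasts 1/8 s, in which the tool goes at most 62.5 mm and 10.7 degrees, less where a joint would pass 70% of its speed; a pose out of reach is approached as far as the arm can. A call with a gripper value outside its range is refused whole. "gripper" is the opening, from 0 (shut) to 1 (fully open), set as the call begins (left out, the last holds). The fingers move at their own pace and stop on an object; "newtons" is the grip in N (left out, the last holds). Time passes only in rows, so rows that repeat a pose let the fingers close. It gives the time, the measured TCP pose, the force, the opening and the grip force at its end, in the units of the state.
- env.sense(): the state, without advancing time (a new reading comes with each control period).
- env.snapshot(name): name is "side" or "top" or "wrist"; returns a dict with "image" (384x512x3 uint8, blue, green, red), "intrinsics" (3x3 intrinsics, pixels), "extrinsics" (4x4, takes a point from world to camera coordinates). Camera axes: x right, y down, z forward; pixel columns grow to the right and rows downward; lengths in m; the calibration is good to about 2 mm. A picture is of the moment at which its call begins. There is no depth.
- env.finish_job(): hands the job in; it is judged then, once.
Trained networks look in a picture, given as the dict that the camera call returned (one of the last four; its "shot" number tells which), for a name from the list of things; names that differ only in an ending like _2 or _b are one class to them, and where a whole thing is asked for, a point or a joint stands for the part that bears it (a point fixed in the world has none). Each returns a list of dicts, best first, with "confidence" (0 to 1); they miss things now and then, are a little off and sometimes report something else, mostly with a low value. They report only what shows in the picture. A call takes as long as a camera call.
- env.find_in(picture, query): "extent" ([centre column, centre row, width, height] in pixels, round what is visible of it).
- env.mark_of(picture, query): "uv" ([column, row] in pixels: a listed point, or the origin of a listed thing).
The state is a dict: "time_s": time; "q": joint angles; "qvel": joint speeds; "joint_efforts": joint torques, N m; "ee_pos": TCP position; "tcp_rot": TCP orientation; "contact_force": force on the tool from outside, world axes, zero at the start; "moment": the same for the moment, N m; "gripper_width": finger opening in m; "gripper_force": force on a finger pad.
Only numpy, scipy, OpenCV 4.12 (cv2) and the standard library are available. Lean on these libraries where they do the work, as an engineer would, in place of code of your own. Each camera call takes 0.05 s, during which the arm holds its last target. There are 200 camera calls.

## Working session

There is one attempt and no reset: what is moved stays moved. The work goes in short steps, Python scripts to look and compute and a tool call to move; the robot and the scene stay as the last step left them, time stands still between calls to the robot, and variables do not carry over. Pictures are saved under pics/ and viewed, at most 10 in all, crops included, and the job is handed in when it is done.

Besides the shell and the picture viewer there is one more tool, called after "Emit:" by a JSON object that holds its "fn" and its "kwargs", one argument or row to a line. jog_arm: Moves the arm, as the interface text tells. Its arguments: {"type":"object","properties":{"moves":{"type":"string"},"gripper":{"type":"number"},"newtons":{"type":"number"}},"required":["moves"]}

```bash
mkdir -p pics; cat > h.py <<'E'
import numpy as np, cv2
from workcell import env
def ray(p,uv,z):
    K=np.array(p["intrinsics"]);T=np.array(p["extrinsics"]);R=T[:3,:3];c=-R.T@T[:3,3]
    d=R.T@np.linalg.solve(K,[uv[0],uv[1],1]);return c+d*(z-c[2])/d[2]
E
python3 - <<'E'
from h import *
s=env.sense();print({k:np.round(s[k],3) for k in("time_s","ee_pos","tcp_rot","contact_force","gripper_width")})
H={"lip_mid":.062,"lip_wall":.062,"nozzle_case":0,"bottle_red":0,"cap_loose":0,"coupler":0,"pot_green":0,"spray_gun":0}
ims=[]
for n in("top","side"):
    p=env.snapshot(n);ims.append(p["image"])
    for q,z in H.items():
        m=env.mark_of(p,q)[:1]
        for r in m: print(n,q,round(r["confidence"],2),np.round(r["uv"],1),np.round(ray(p,r["uv"],z),3))
cv2.imwrite("pics/a.png",ims[0]);cv2.imwrite("pics/b.png",ims[1])
E
```

```text
{'time_s': np.float64(0.0), 'ee_pos': array([ 0.174, -0.547,  0.238]), 'tcp_rot': array([-3.103, -0.481, -0.   ]), 'contact_force': array([ 0.496, -0.012, -0.114]), 'gripper_width': np.float64(0.088)}
top lip_mid 0.69 [231.  191.1] [ 0.497 -0.044  0.062]
top lip_wall 0.84 [236.6 187.5] [ 0.509 -0.062  0.062]
top nozzle_case 0.92 [238.3 165.3] [ 0.599 -0.062  0.   ]
top bottle_red 0.56 [346.8 181.3] [ 0.551 -0.445  0.   ]
top cap_loose 0.4 [186.3 232.1] [0.36  0.109 0.   ]
top coupler 0.4 [153.4 225. ] [0.381 0.224 0.   ]
top pot_green 0.63 [341.1 156. ] [ 0.642 -0.426  0.   ]
top spray_gun 0.58 [358.6 209.6] [ 0.452 -0.485  0.   ]
side lip_mid 0.61 [245.2 208.6] [ 0.499 -0.036  0.062]
side lip_wall 0.92 [240.6 207.7] [ 0.514 -0.036  0.062]
side nozzle_case 0.56 [216.2 221.7] [ 0.6   -0.038  0.   ]
side bottle_red 0.89 [280.6 183. ] [ 0.548 -0.424  0.   ]
side cap_loose 0.75 [241.6 292.3] [0.375 0.228 0.   ]
side coupler 0.68 [241.7 294. ] [ 0.372  0.233 -0.   ]
side pot_green 0.63 [254.3 178.5] [ 0.663 -0.432 -0.   ]
side spray_gun 0.55 [309.2 180.5] [ 0.456 -0.494  0.   ]
```

View pics/a.png

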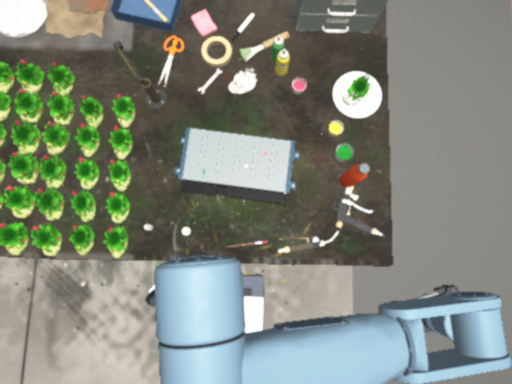

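View pics/b.png

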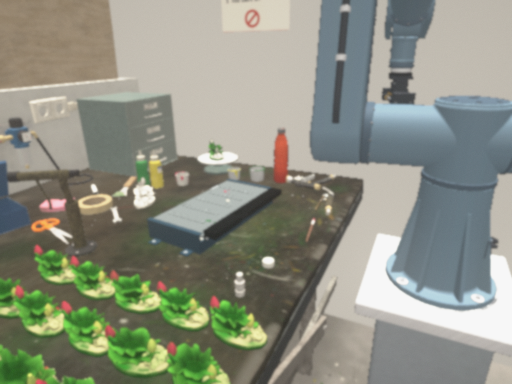

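The top view shows the case with its lip's front edge running from about (180,191) to (282,202), so the case is yawed about -6°. The cap is at (186,231), the coupler at (148,227), and the bottle and gun are to the right and off the path. I'll move over the lip with the fingers shut and look with the wrist camera.

Emit:
{"fn": "jog_arm", "kwargs": {
  "moves": "0.045 -0.038 -0.01 -6.6; 0.09 -0.076 -0.02 -13.2; 0.135 -0.113 -0.03 -19.8; 0.18 -0.151 -0.03 -26.4; 0.225 -0.189 -0.03 -33; 0.271 -0.227 -0.03 -39.6; 0.316 -0.265 -0.03 -46.2; 0.361 -0.302 -0.03 -52.8; 0.406 -0.34 -0.03 -59.4; 0.451 -0.378 -0.03 -66",
  "gripper": 0,
  "newtons": 10
}}

```text
time_s: 2.15
ee_pos: [0.4904, -0.0493, 0.2691]
tcp_rot: [2.336, 2.099, 0.001]
contact_force: [0.7, -1.1, -0.2]
gripper_width: 0.0006
gripper_force: 0.0
```

```bash
python3 - <<'E'
from h import *
s=env.sense();print({k:np.round(s[k],3) for k in("time_s","ee_pos","tcp_rot","contact_force","gripper_width","q")})
p=env.snapshot("wrist")
for q,z in {"lip_mid":.062,"lip_wall":.062,"nozzle_case":0}.items():
    for r in env.mark_of(p,q)[:1]: print(q,round(r["confidence"],2),np.round(r["uv"],1),np.round(ray(p,r["uv"],z),3))
for uv in [(0,0),(511,0),(0,383),(511,383)]: print(uv,np.round(ray(p,uv,.062),3))
cv2.imwrite("pics/c.png",p["image"])
E
```

```text
{'time_s': np.float64(2.15), 'ee_pos': array([ 0.49 , -0.049,  0.269]), 'tcp_rot': array([2.336e+00, 2.099e+00, 1.000e-03]), 'contact_force': array([ 0.746, -1.091, -0.184]), 'gripper_width': np.float64(0.001), 'q': array([-0.341, -0.033,  1.773, -0.   ,  1.401, -0.234])}
lip_mid 0.72 [252.6 167.6] [ 0.493 -0.047  0.062]
lip_wall 0.74 [268.6 165.1] [ 0.512 -0.046  0.062]
nozzle_case 0.69 [332.5 161.3] [ 0.603 -0.061  0.   ]
(0, 0) [0.254 0.154 0.062]
(511, 0) [0.775 0.099 0.062]
(0, 383) [ 0.092 -0.326  0.062]
(511, 383) [ 0.838 -0.406  0.062]
```

View pics/c.png

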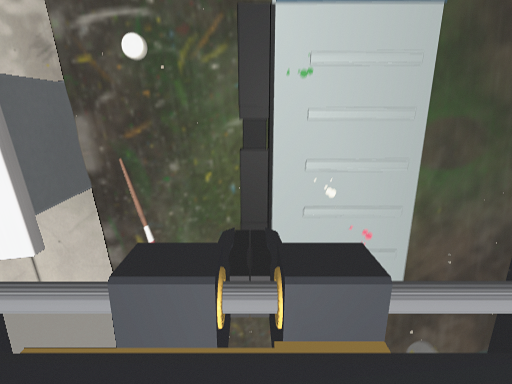

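The wrist view shows the lip running vertically (columns 240–272), with the lid to its right and the cap at (134,46). A slightly darker patch at columns 242–268, rows 119–149, looks like the notch. I'll turn these pixels into positions.

```bash
python3 - <<'E'
from h import *
p=env.snapshot("wrist");f=lambda *uv:np.round(ray(p,uv,.062),4)
g=cv2.cvtColor(p["image"],cv2.COLOR_BGR2GRAY).astype(int)
print("notch",f(255,119),f(255,149))
pts=[]
for v in list(range(10,110,10))+list(range(155,225,10)):
    d=np.diff(g[v,262:285]); u=262+d.argmax()+.5; pts.append(f(u,v)[:2])
pts=np.array(pts);k=np.polyfit(pts[:,1],pts[:,0],1);r=pts[:,0]-np.polyval(k,pts[:,1])
print("rear edge x=a y+b",k,"yaw",-np.degrees(np.arctan(k[0])),"res",r.std())
print("rows dark profile",[(v,int(g[v,244:266].mean())) for v in range(108,162,3)])
print("lip front/back cols at 60,200",[ (v,[int(x) for x in g[v,234:280:2]]) for v in(60,134,200)])
E
```

```text
notch [0.5009 0.0078 0.062 ] [ 0.4974 -0.0257  0.062 ]
rear edge x=a y+b [0.10471721 0.52129008] yaw -5.978066666791511 res 0.00034734550245178004
rows dark profile [(108, 68), (111, 68), (114, 68), (117, 68), (120, 55), (123, 57), (126, 56), (129, 56), (132, 56), (135, 55), (138, 56), (141, 56), (144, 55), (147, 55), (150, 56), (153, 67), (156, 67), (159, 66)]
lip front/back cols at 60,200 [(60, [106, 97, 52, 63, 63, 64, 65, 65, 66, 67, 65, 65, 66, 66, 66, 67, 67, 68, 10, 58, 56, 204, 202]), (134, [87, 86, 89, 93, 100, 60, 54, 57, 56, 56, 55, 56, 56, 56, 57, 57, 37, 31, 58, 49, 207, 197, 198]), (200, [82, 82, 84, 64, 62, 62, 62, 59, 61, 61, 61, 61, 62, 61, 62, 63, 62, 16, 48, 103, 195, 194, 195])]
```

The dark patch spans world y from -0.026 to +0.008, which is the given 34 mm. The wall is at x≈0.515 there. The tool is already aligned (tool x = along the lip, tool y = rearward), over the lip about 42 mm to the right of the notch. I'll come down and feel.

Emit:
{"fn": "jog_arm", "kwargs": {
  "moves": "0 0 0.05 0; 0 0 0.1 0; 0 0 0.15 0; 0 0 0.18 0; 0 0 0.197 0; 0 0 0.202 0; 0 0 0.202 0"
}}

```text
time_s: 3.28
ee_pos: [0.4901, -0.0518, 0.0675]
tcp_rot: [2.341, 2.093, 0.001]
contact_force: [0.1, 0.2, 0.3]
gripper_width: 0.0002
gripper_force: 0.0
```

Emit:
{"fn": "jog_arm", "kwargs": {
  "moves": "0 0 0.002 0; 0 0 0.004 0; 0 0 0.0055 0; 0 0 0.0065 0; 0 0 0.0065 0"
}}

```text
time_s: 3.9
ee_pos: [0.4914, -0.0513, 0.0622]
tcp_rot: [2.339, 2.093, 0.004]
contact_force: [-1.0, 2.7, 12.9]
gripper_width: 0.0006
gripper_force: 6.2
```

Contact at z=0.062 as expected. I'll ease to a light press and slide along the lip toward the notch.

Emit:
{"fn": "jog_arm", "kwargs": {
  "moves": "0 0 -0.001 0; 0.006 0 -0.001 0; 0.012 0 -0.001 0; 0.018 0 -0.001 0; 0.024 0 -0.001 0; 0.028 0 -0.001 0"
}}

```text
time_s: 4.65
ee_pos: [0.4938, -0.0244, 0.0623]
tcp_rot: [2.338, 2.093, -0.0]
contact_force: [-0.2, -5.7, 6.0]
gripper_width: 0.0007
gripper_force: 3.3
```

Emit:
{"fn": "jog_arm", "kwargs": {
  "moves": "0.005 0 0 0; 0.01 0 0 0; 0.015 0 0 0; 0.015 0 0 0"
}}

```text
time_s: 5.15
ee_pos: [0.4937, -0.0077, 0.0608]
tcp_rot: [-2.34, -2.095, 0.001]
contact_force: [-0.4, -0.8, -0.2]
gripper_width: 0.0004
gripper_force: 0.0
```

The force fell to zero and the tip dropped level, so it's in the notch. Pressing the bar down now.

Emit:
{"fn": "jog_arm", "kwargs": {
  "moves": "0 0 0.004 0; 0 0 0.008 0; 0 0 0.012 0; 0 0 0.015 0; 0 0 0.0175 0; 0 0 0.0185 0; 0 0 0.0185 0"
}}

```text
time_s: 6.02
ee_pos: [0.495, -0.0085, 0.0433]
tcp_rot: [2.341, 2.094, 0.001]
contact_force: [-1.2, 1.3, 6.3]
gripper_width: 0.0004
gripper_force: 3.2
```

Bar is pressed 6.7 mm at 6.3 N, which fits the spring. Now I'll push rearward, keeping it pressed.

Emit:
{"fn": "jog_arm", "kwargs": {
  "moves": "0 0.004 0 0; 0 0.008 0 0; 0 0.012 0 0; 0 0.016 0 0; 0 0.02 0 0; 0 0.024 0 0; 0 0.028 0 0; 0 0.032 0 0"
}}

```text
time_s: 7.02
ee_pos: [0.5267, -0.0119, 0.0433]
tcp_rot: [2.341, 2.094, 0.001]
contact_force: [-1.9, 2.2, 7.1]
gripper_width: 0.0008
gripper_force: 3.6
```

```bash
python3 - <<'E'
from h import *
p=env.snapshot("top")
for q in("lip_wall","lip_mid"):
    for r in env.mark_of(p,q)[:1]: print(q,round(r["confidence"],2),np.round(ray(p,r["uv"],.062),3))
p=env.snapshot("side");cv2.imwrite("pics/d.png",p["image"])
for q in("lip_wall","lip_mid"):
    for r in env.mark_of(p,q)[:1]: print(q,round(r["confidence"],2),np.round(ray(p,r["uv"],.062),3))
s=env.sense();print(np.round(s["ee_pos"],4),np.round(s["contact_force"],2))
E
```

```text
lip_wall 0.68 [ 0.561 -0.055  0.062]
lip_mid 0.72 [ 0.524 -0.052  0.062]
lip_wall 0.68 [ 0.54  -0.043  0.062]
lip_mid 0.78 [ 0.54  -0.056  0.062]
[ 0.5272 -0.012   0.0435] [0.64 1.45 5.79]
```

The lid is moving with about 2 N of friction. I'll continue with a lighter press, since the rail holds the bar down now.

Emit:
{"fn": "jog_arm", "kwargs": {
  "moves": "0 0.008 -0.001 0; 0 0.016 -0.001 0; 0 0.024 -0.001 0; 0 0.032 -0.001 0; 0 0.04 -0.001 0; 0 0.047 -0.001 0; 0 0.053 -0.001 0; 0 0.058 -0.001 0; 0 0.058 -0.001 0"
}}

```text
time_s: 8.45
ee_pos: [0.5848, -0.0181, 0.0443]
tcp_rot: [2.341, 2.094, 0.003]
contact_force: [-0.9, 2.0, 6.1]
gripper_width: 0.0004
gripper_force: 2.7
```

Emit:
{"fn": "jog_arm", "kwargs": {
  "moves": "0 0.003 0 0; 0 0.006 0 0; 0 0.009 0 0; 0 0.012 0 0; 0 0.012 0 0"
}}

```text
time_s: 9.07
ee_pos: [0.5953, -0.0195, 0.0437]
tcp_rot: [-2.34, -2.094, 0.001]
contact_force: [-3.0, 0.9, 5.8]
gripper_width: 0.0007
gripper_force: 2.9
```

Emit:
{"fn": "jog_arm", "kwargs": {
  "moves": "0 0.003 0 0; 0 0.006 0 0; 0 0.009 0 0; 0 0.009 0 0"
}}

```text
time_s: 9.57
ee_pos: [0.6009, -0.0201, 0.0435]
tcp_rot: [-2.336, -2.091, 0.009]
contact_force: [-17.0, 0.1, 16.2]
gripper_width: 0.0006
gripper_force: 10.5
```

It's hard against the rear stop at -17 N. I'll ease the push to a few newtons and lift so the bar can spring up.

Emit:
{"fn": "jog_arm", "kwargs": {
  "moves": "0 -0.0015 0 0; 0 -0.0015 -0.002 0; 0 -0.0015 -0.004 0; 0 -0.0015 -0.006 0; 0 -0.0015 -0.008 0; 0 -0.0015 -0.008 0"
}}

```text
time_s: 10.32
ee_pos: [0.6015, -0.0202, 0.0507]
tcp_rot: [-2.339, -2.093, 0.003]
contact_force: [-6.9, 0.5, 0.8]
gripper_width: 0.0004
gripper_force: 3.1
```

Check that the bar is up with a very light touch (5.5 mm would be needed to release it).

Emit:
{"fn": "jog_arm", "kwargs": {
  "moves": "0 -0.001 0.0005 0; 0 -0.001 0.001 0; 0 -0.001 0.0012 0; 0 -0.001 0.0012 0"
}}

```text
time_s: 10.82
ee_pos: [0.6016, -0.0202, 0.0506]
tcp_rot: [-2.34, -2.094, 0.001]
contact_force: [-6.6, 0.6, 4.4]
gripper_width: 0.0003
gripper_force: 3.6
```

The bar resists at z≈0.0505, so it's up. Back off the wall, lift clear and inspect.

Emit:
{"fn": "jog_arm", "kwargs": {
  "moves": "0 -0.002 -0.002 0; 0 -0.005 -0.004 0; 0 -0.006 -0.012 0; 0 -0.006 -0.03 0; 0 -0.02 -0.08 0; 0 -0.06 -0.14 0; 0 -0.11 -0.18 0; 0 -0.11 -0.2 0; 0 -0.11 -0.2 0"
}}

```text
time_s: 11.95
ee_pos: [0.4942, -0.0085, 0.2545]
tcp_rot: [2.336, 2.09, 0.007]
contact_force: [-0.3, 0.2, -0.5]
gripper_width: 0.0005
gripper_force: 0.0
```

```bash
python3 - <<'E'
from h import *
p=env.snapshot("wrist");a=p["image"]
for q in("lip_wall","lip_mid","nozzle_case"):
    for r in env.mark_of(p,q)[:1]: print(q,round(r["confidence"],2),np.round(ray(p,r["uv"],0 if q[0]=="n" else .062),3))
b=env.snapshot("side")["image"];cv2.imwrite("pics/e.png",cv2.resize(np.vstack([a,b]),(448,600*448//448 if 0 else 600)))
E
```

```text
lip_wall 0.89 [ 0.61  -0.057  0.062]
lip_mid 0.62 [ 0.593 -0.058  0.062]
nozzle_case 0.8 [ 0.602 -0.064  0.   ]
```

View pics/e.png

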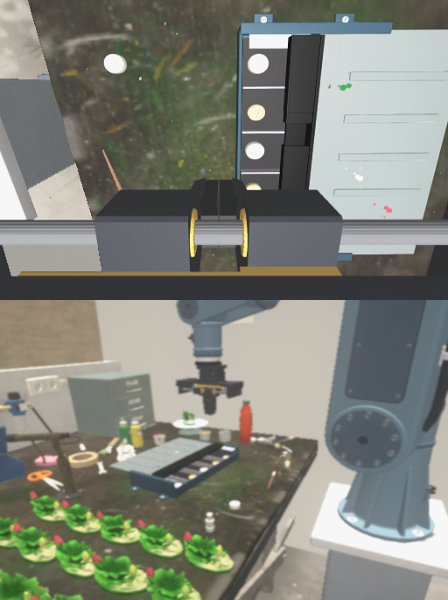

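The lid is open, with the caps exposed at around (258,65)–(255,150). The lip has moved back by about 100 mm, the bystanders are in place and the hand is clear above. Handing in.

```bash
python3 -c "
from workcell import env
print(env.finish_job())"
```

```text
the job is handed in; nothing more can be done
None
```

I opened the nozzle case lid fully, about 100 mm back against its rear stop; a light touch found the release bar up again. The hand is clear, the other things look unmoved, and I handed the job in at about 12 s; no verdict came back.

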